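Press the grommet block flush and slide its keeper over

TASK

Work the black rubber grommet block across the deck of the valve control base and into its recess, and press it down at both ends until it is fully home, flush with the deck; then slide the red keeper fully across over its edge. The rubber marks easily, so never bear on the block with more than 40 N, and leave the flange valve, the green housing and the brass adapters where they stand.

Things in the scene. Friction and masses are not known exactly. Their poses are not given: they have to be found in the camera images.
- base: Fixed aluminium valve control base, 184 mm (x -118 to +66) by 300 mm (y -165 to +135); its flat deck is 45 mm above its origin, which lies at (0, 0) of these figures; z up. It stands on a plinth of unknown height, so its deck is 45 to 55 mm above the table: feel for it. The -y part of the deck (y -165 to +13) is a flat loading area; the recess lies in the +y part.
- recess (a point): Centre of the mouth of the recess, at deck height, at (0, 65, 45) mm in the base's frame, same axes. The recess is 93 mm (x) by 104 mm (y), open to the top, its walls vertical; its floor is made of two yellow lift pads.
- fence (a point): Middle of the lower edge of the blue guide fence's inner face (which looks to the base's -x), at (44.5, -73.5, 45) mm in the base's frame. The fence is a straight wall 14 mm high and 13 mm thick, along y from -160 to +13, beside the loading area. A block lying flat against it is in line with the recess, with 2 to 3 mm of play each side.
- grommet_block: Loose black rubber block, 88 mm (x) by 100 mm (y) by 20 mm high, about 0.2 kg, two rows of three grey rings on top. Origin in the centre of its underside, z up. It starts lying flat on the loading area, off the fence and a little askew. Too wide to grasp: push it. Seated, its top is level with the deck and its origin 20 mm below the deck.
- pad_near (a joint): Yellow lift pad under the end of the recess nearest the loading area (y 15 to 49 mm in the base's frame, x -44 to 44): how far it is pressed down, in m. 0 = up, its top 12 mm below the deck; 0.008 = bottomed, its top 20 mm below the deck. It has no spring: friction of about 6 N holds it where it is. It starts partly or fully up.
- pad_far (a joint): The same for the other yellow lift pad, under the rest of the recess (y 50.5 to 115 mm). Both pads must be bottomed for the block to lie flush.
- keeper (a joint): Red sliding keeper: its travel along the base's +x, in m, 0 (clear of the recess) to 0.030 (fully across, over the block's edge). Friction of about 4 N holds it anywhere. Its plate is 55 mm (x) by 60 mm (y) by 5 mm, its underside 2.5 mm above the deck: it passes over the block only if that is flush.
- keeper_tab (a point): Point on the keeper's upright tab: middle of the face that looks to the base's -x (push here towards +x), 22.5 mm above the deck. The tab is 50 mm wide (y), 8 mm thick and rises to 32.5 mm above the deck. With the keeper at 0 it is at (-109, 65, 67.5) mm in the base's frame.
- flange_valve: Bystander: heavy cast iron flange valve, 116 mm (x) by 112 mm, 126 mm high, standing beyond the recess end of the base; origin under its centre on the table.
- plunger_housing: Bystander: green plastic solenoid housing, 40 mm square foot, 66 mm high, upright; origin under its centre.
- adapter_a: Bystander: brass barbed adapter standing upright, 26 mm wide foot, 44 mm high; origin under its centre.
- adapter_b: Bystander: a second one, the same.
Things that resemble listed ones, but are neither listed nor needed, are in the scene too. There is more than one size of the grommet_block; the one meant has the size given above.

How it is judged:
By the outcome, as a careful person would: the job done as asked, in the order asked, and still so for the second after the job is handed in, with the robot touching nothing.
It also fails if it takes over 70 s, if anything falls off the work surface, if the arm or the gripper's body presses on something with over 40 N, if the wrist force passes 120 N, or if a joint passes its speed limit or range.

ROBOT

A 6-joint arm with a two-finger parallel gripper is mounted at the origin on the work surface. World frame = base frame: x ahead of the robot, y to its left, z up, the work surface at z = 0. Lengths are in mm, angles in rad, forces in N, time in s.
With the tool pointing down it reaches from about 325 to 1000 mm from the base axis. Payload 5.1 kg.
Tool frame: the origin (TCP) lies at the very end of the fingers, on their centre line; the grasp point (between the pads) lies bot.grip_point_offset behind it (bot.grip_point_offset is the distance from the TCP to the grasp point, in mm); z points along the fingers, y is the line along which they close (so a half turn about z gives the same grasp; the last joint's range is limited). The gripper opens to 85 mm and grips with 20 to 120 N. Pads are 22 mm wide; open, the fingers measure 114 mm over their backs; the gripper's body (76 mm by 85 mm) begins 54 mm behind the grasp point. The pads swing forward as they close: fully open they stand 13 mm farther back than shut.
Start: joints at [1.029, 0.124, 1.65, -0, 1.367, -0.083], TCP at [287.885, 582.758, 231.322] pointing down, gripper open.
Joint ranges: [-2.61, 2.61], [-1.02, 2.33], [0.03, 2.71], [-1.35, 4.49], [0.32, 2.68], [-2.91, 2.91]. Speed limits (rad/s): [2.57, 2.57, 3.14, 3.14, 3.14, 3.14].

INTERFACE

Orientations are given as a unit quaternion [x, y, z, w].
In Python, from station import bot gives the robot as it stands.
- The arm moves only by the tool carry_out, never from a script. Its argument "motion" is a list that holds one entry, the list of rows, each a list of 7 numbers: the shift along the tool's x, y, z in mm, then the turn, a rotation vector about the tool's x, y, z in degrees, then the opening, from 0 (shut) to 1 (fully open). A call has 1 to 5 rows; each row is the pose to reach, as a shift and turn from the pose commanded when the call began, along the tool's axes at that moment; what a row does not reach only later rows make up. A row lasts 1/12 s, in which the tool goes at most 41.7 mm and 7.16 degrees, less where a joint would pass 70% of its speed; a pose out of reach is approached as far as the arm can. A call with a gripper value outside its range is refused whole. The fingers move at their own pace and stop on an object; the grip force is fixed at half the most. Time passes only in rows, so rows that repeat a pose let the fingers close. It gives the time, the measured TCP pose, the force, the opening and the grip force at its end, in the units of the state.
- bot.observe(): the state, without advancing time (a new reading comes with each control period).
- bot.capture(name): name is "side" or "top" or "wrist"; returns a dict with "frame" (384x512x3 uint8, red, green, blue), "fx", "fy", "cx", "cy" (pixels), "distortion" ([k1, k2, p1, p2, k3] as OpenCV has them; the pictures are not rectified), "xyz" and "orientation" of the camera in the world. Camera axes: x right, y up, looking along -z (the intrinsics and any distortion apply to the point x, -y, -z); pixel columns grow to the right and rows downward; lengths in mm; the calibration is good to about 2 mm. A picture is of the moment at which its call begins. There is no depth.
- bot.job_done(): hands the job in; it is judged then, once.
The state is a dict: "time": time; "joints": joint angles; "joint_velocities": joint speeds; "effort": joint torques, N m; "tool_pos": TCP position; "eef_rot": TCP orientation; "force": force on the tool from outside, world axes, zero at the start; "ft_torque": the same for the moment, N m; "finger_gap": opening from 0.0 (shut) to 1.0 (fully open); "grip_force": force on a finger pad.
Only numpy, scipy, OpenCV 4.12 (cv2) and the standard library are available. Lean on these libraries where they do the work, as an engineer would, in place of code of your own. Each camera call takes 0.05 s, during which the arm holds its last target. There are 200 camera calls.

## Working session

There is one attempt and no reset: what is moved stays moved. The work goes in short steps, Python scripts to look and compute and a tool call to move; the robot and the scene stay as the last step left them, time stands still between calls to the robot, and variables do not carry over. Pictures are saved under pics/ and viewed, at most 10 in all, crops included, and the job is handed in when it is done.

Besides the shell and the picture viewer there is one more tool, called after "Request:" by a JSON object that holds its "name" and its "arguments". carry_out: Moves the arm, as the interface text tells. Its arguments: {"type":"object","properties":{"motion":{"type":"array","items":{"type":"array","items":{"type":"array","items":{"type":"number"}}}}},"required":["motion"]}

```bash
ls; mkdir -p pics; python3 - <<'E'
from station import bot
import cv2
s=bot.observe(); print({k:s[k] for k in('time','tool_pos','eef_rot','force','finger_gap')}, bot.grip_point_offset)
for n in("top","side"):
    c=bot.capture(n); cv2.imwrite(f"pics/{n}0.png",cv2.resize(c["frame"][:,:,::-1],(800,600),interpolation=cv2.INTER_CUBIC)); print(n,{k:c[k] for k in c if k!="frame"})
E
```

```text
pics
{'time': 0.0, 'tool_pos': array([287.56521523, 582.24381614, 230.03429038]), 'eef_rot': array([ 2.27394316e-01,  9.73802202e-01, -9.90010002e-04, -3.40758822e-04]), 'force': array([0.2722282 , 0.4467677 , 0.20084528]), 'finger_gap': 1.0000734614962496} 18.700000000000003
top {'fx': 384.05666682049196, 'fy': 384.05666682049196, 'cx': 257.339190575426, 'cy': 195.05518277041836, 'distortion': array([0.01885395, 0.        , 0.        , 0.        , 0.        ]), 'xyz': array([459.81826612,  92.59195453, 841.28155796]), 'orientation': array([-0.04299949,  0.07048359,  0.70673717, -0.70264193])}
side {'fx': 483.6684713584541, 'fy': 483.6684713584541, 'cx': 253.7094217756503, 'cy': 185.3569366893729, 'distortion': array([0.07248206, 0.        , 0.        , 0.        , 0.        ]), 'xyz': array([533.18072042, 685.86924087, 864.12330422]), 'orientation': array([-0.01542569,  0.33250823,  0.94116852, -0.05832795])}
```

View pics/top0.png

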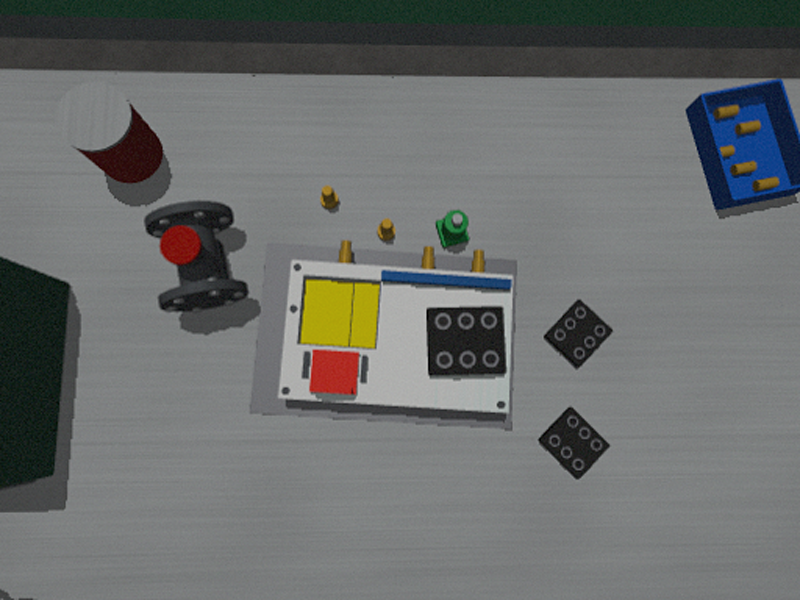

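View pics/side0.png

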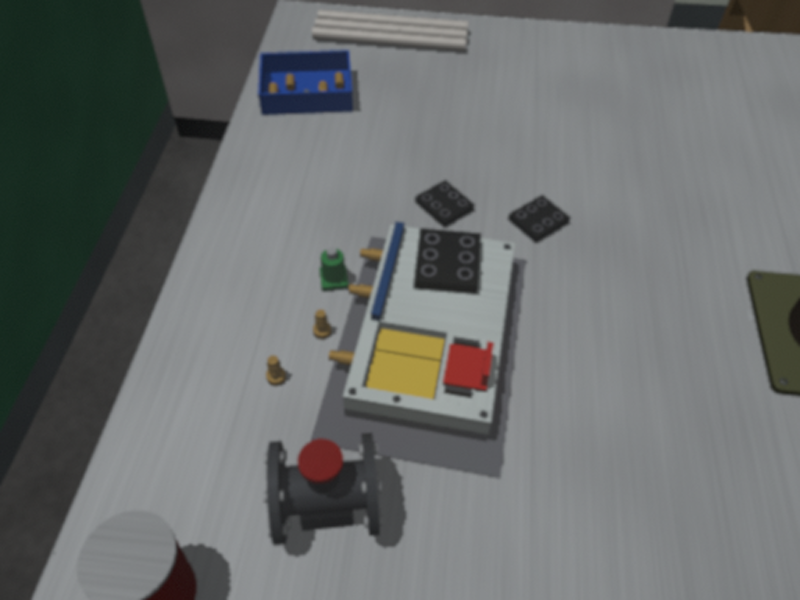

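The top view shows the base's +y running left and +x running up. The block is at about (466,341), the fence runs (382,275)-(511,284), the recess is at about (340,313) and the keeper at (334,372). I'll enlarge crops for the pose fit.

```bash
python3 - <<'E'
from station import bot
import cv2
for n,(u,v,w,h) in {"top":(170,155,165,124),"side":(210,135,140,150)}.items():
    f=bot.capture(n)["frame"][v:v+h,u:u+w,::-1]
    k=4.8 if n=="top" else 4.0
    cv2.imwrite(f"pics/{n}1.png",cv2.resize(f,None,fx=k,fy=k,interpolation=cv2.INTER_CUBIC))
E
```

```text
(no output)
```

View pics/top1.png

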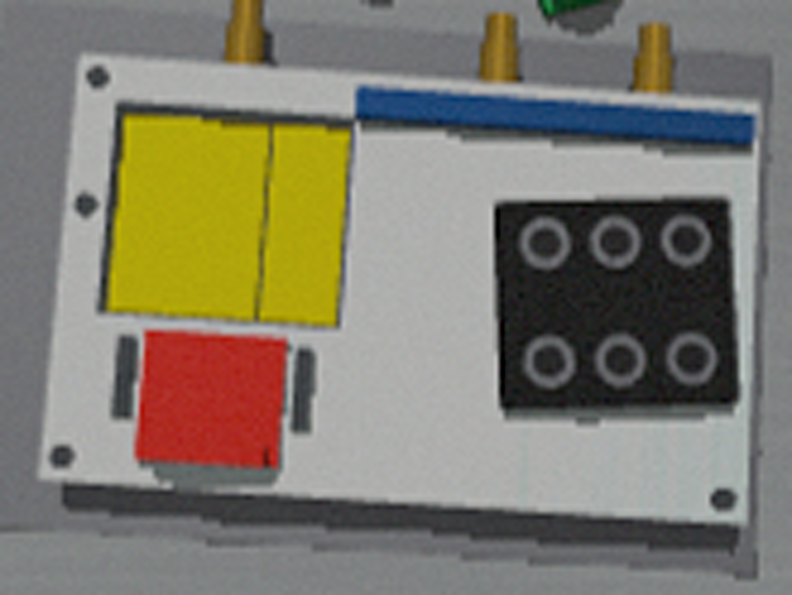

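View pics/side1.png

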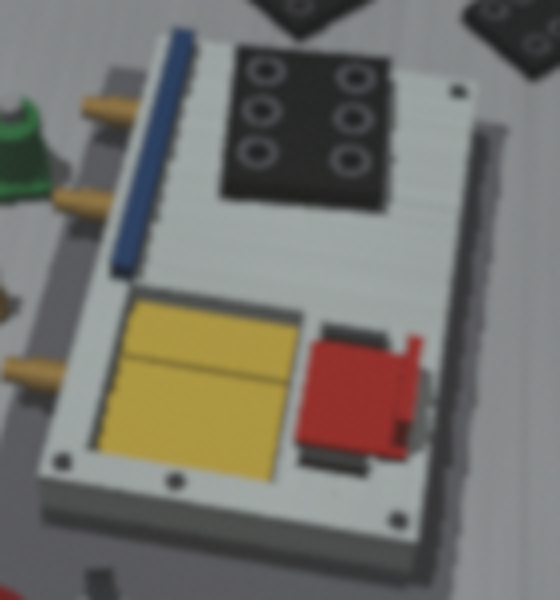

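Crop readings. In the top crop, the deck corners are (79,55), (38,479), (745,524) and (760,101), and the recess mouth is (119,102), (355,122), (339,328) and (98,312). The block's top is (494,204), (728,199), (738,404) and (503,410). The side crop gives the same features.

```bash
cat > h.py <<'E'
import numpy as np, cv2
from scipy.spatial.transform import Rotation as R
from scipy.optimize import least_squares
def proj(c,P):
    P=np.atleast_2d(P).astype(float)
    q=R.from_quat(c["orientation"]).inv().apply(P-c["xyz"])*[1,-1,-1]
    K=np.array([[c["fx"],0,c["cx"]],[0,c["fy"],c["cy"]],[0,0,1]])
    return cv2.projectPoints(q,np.zeros(3),np.zeros(3),K,np.array(c["distortion"]))[0][:,0]
def rz(a,P): return np.asarray(P,float)@R.from_euler('z',a).as_matrix().T
E
python3 - <<'E'
from h import *
from station import bot
T=bot.capture("top");S=bot.capture("side")
t=lambda L:(np.array(L)+.5)/4.8-.5+[170,155]
s=lambda L:(np.array(L)+.5)/4-.5+[210,135]
B=np.array([[66,135],[-118,135],[-118,-165],[66,-165],[46.5,117],[46.5,13],[-46.5,13],[-46.5,117]])
bt=t([[79,55],[38,479],[745,524],[760,101],[119,102],[355,122],[339,328],[98,312]])
bs=s([[40,476],[417,545],[480,82],[160,37],[92,447],[133,290],[303,313],[275,481]])
def w(p,Q): # p x,y,z,yaw
    return rz(p[3],np.c_[Q,np.zeros(len(Q))])+p[:3]
for nm,sel in(("both",(1,1)),("top",(1,0)),("side",(0,1))):
    f=lambda p:np.r_[(proj(T,w(p,B))-bt).ravel()*sel[0],(proj(S,w(p,B))-bs).ravel()*sel[1]]
    r=least_squares(f,[450,50,50,0],loss='soft_l1'); print(nm,r.x,np.abs(r.fun).reshape(-1,2).max(1).round(1))
    if nm=="both":p=r.x
C=np.array([[44,50],[44,-50],[-44,-50],[-44,50]])
kt=t([[494,204],[728,199],[738,404],[503,410]]);ks=s([[222,192],[238,46],[390,60],[382,205]])
for sel in((1,1),(1,0),(0,1)):
    f=lambda q:np.r_[(proj(T,w([q[0],q[1],p[2]+20,q[2]],C))-kt).ravel()*sel[0],(proj(S,w([q[0],q[1],p[2]+20,q[2]],C))-ks).ravel()*sel[1]]
    r=least_squares(f,[450,0,0]);print("block",r.x,np.abs(r.fun).max(), "in base",rz(-p[3],[r.x[0]-p[0],r.x[1]-p[1],0]),"rel yaw deg",np.degrees(r.x[2]-p[3]))
o=bot.observe();print(R.from_quat(o["eef_rot"]).as_matrix().round(3), np.degrees(p[3]),o["time"])
E
```

```text
both [574.3085106   80.12482419  49.61543874 -18.9215179 ] [0.1 0.4 0.4 0.5 0.4 0.7 0.5 0.5 0.3 0.6 0.7 0.1 1.4 1.6 0.8 0.7]
top [ 5.75063258e+02  8.02380812e+01  4.78524293e+01 -7.19821961e-02] [0.2 0.3 0.  0.3 0.4 0.9 0.2 0.2 0.  0.  0.  0.  0.  0.  0.  0. ]
side [ 5.73774244e+02  7.81972842e+01  4.70099948e+01 -7.23185475e-02] [0.  0.  0.  0.  0.  0.  0.  0.  0.2 0.7 0.5 0.4 1.  1.6 1.  0.6]
block [ 5.37925149e+02 -1.84209387e+01  1.77914838e-02] 2.2561641601397753 in base [ -29.20376749 -100.90667141    0.        ] rel yaw deg 1085.1424943228221
block [ 5.38008210e+02 -1.99372052e+01  1.92760220e-02] 0.31479275271544793 in base [ -29.01190217 -102.41304161    0.        ] rel yaw deg 1085.2275520958501
block [ 5.37845851e+02 -1.53381985e+01  1.55998203e-02] 1.2059740064239008 in base [-29.5045086  -97.83761129   0.        ] rel yaw deg 1085.0169212507624
[[-0.897  0.443 -0.   ]
 [ 0.443  0.897 -0.001]
 [ 0.    -0.001 -1.   ]] -1084.1231173871436 0.3
```

Base fit: origin (574.5, 80), yaw -4.1°, deck at about z 49. The block's base-frame position is (-29,-102), skewed +5.2°. Reach and sizes are consistent. Next I'll work out the approach to a point beside the block's -x face.

```bash
cat >> h.py <<'E'
YAW=-0.0721; O=np.array([574.5,80.]); 
def go(bot,bx,by,z,ydeg=90):
    """shift/turn in tool axes to base-frame (bx,by), world z, tool y axis along base angle ydeg; also where we are"""
    o=bot.observe(); M=R.from_quat(o["eef_rot"]).as_matrix()
    cur=rz(-YAW,np.r_[o["tool_pos"][:2]-O,0])
    t=rz(YAW,[bx,by,0])+np.r_[O,z]
    a=YAW+np.radians(ydeg); y=np.array([np.cos(a),np.sin(a),0]); zz=np.array([0,0,-1.]); G=np.c_[np.cross(y,zz),y,zz]
    print("t",round(o["time"],2),"base",cur[:2].round(1),"z",round(o["tool_pos"][2],1),"F",o["force"].round(1),"gap",round(o["finger_gap"],2))
    print("shift",(M.T@(t-o["tool_pos"])).round(1),"turn",np.degrees(R.from_matrix(M.T@G).as_rotvec()).round(2))
E
python3 -c "
from h import *
from station import bot
go(bot,-105,-102,140)"
```

```text
t 0.3 base [-322.2  480.6] z 230.9 F [-0.7  0.2 -0.5] gap 1.0
shift [-420.9 -457.7   91.2] turn [-4.000e-02 -1.000e-02 -2.215e+01]
```

Request:
{"name": "carry_out", "arguments": {"motion": [[[-28,-30,0,0,0,-4.4,0.6],[-56,-61,0,0,0,-8.8,0.6],[-84,-91,0,0,0,-13.2,0.6],[-112,-122,0,0,0,-17.7,0.6],[-140,-152,0,0,0,-22.15,0.6]]]}}

```text
time: 0.72
tool_pos: [346.1, 382.7, 231.2]
eef_rot: [0.034, 0.999, -0.0, 0.0]
force: [0.9, -0.4, 0.2]
finger_gap: 0.602
grip_force: 0.0
```

```bash
python3 -c "
from h import *
from station import bot
go(bot,-105,-102,140)"
```

```text
t 0.72 base [-249.6  285.5] z 231.2 F [ 0.9 -0.4  0.2] gap 0.6
shift [-142.8 -388.1   91.3] turn [-0.01  0.01  0.27]
```

Request:
{"name": "carry_out", "arguments": {"motion": [[[-14,-39,0,0,0,0,0.6],[-28,-78,0,0,0,0,0.6],[-42,-117,0,0,0,0,0.6],[-56,-156,0,0,0,0,0.6],[-70,-194,0,0,0,0,0.6]]]}}

```text
time: 1.13
tool_pos: [401.9, 184.0, 231.5]
eef_rot: [0.036, 0.999, 0.0, 0.0]
force: [0.4, -0.3, 0.8]
finger_gap: 0.599
grip_force: 0.0
```

Request:
{"name": "carry_out", "arguments": {"motion": [[[-14.5,-39,0,0,0,0,0.6],[-29,-78,0,0,0,0,0.6],[-43.5,-116,15,0,0,0,0.6],[-58,-155,30,0,0,0,0.6],[-73,-194,45,0,0,0,0.6]]]}}

```text
time: 1.55
tool_pos: [459.2, -8.6, 188.8]
eef_rot: [0.036, 0.999, -0.0, 0.001]
force: [0.9, -0.1, 0.5]
finger_gap: 0.601
grip_force: 0.0
```

Request:
{"name": "carry_out", "arguments": {"motion": [[[0,0,30,0,0,0,0.6],[0,0,60,0,0,0,0.6],[0,0,90,0,0,0,0.6],[0,0,110,0,0,0,0.6],[0,0,120,0,0,0,0.6]]]}}

```text
time: 1.97
tool_pos: [456.5, -6.5, 65.3]
eef_rot: [0.036, 0.999, 0.0, -0.003]
force: [0.2, 0.1, 0.9]
finger_gap: 0.603
grip_force: 0.0
```

```bash
python3 - <<'E'
from h import *
from station import bot
go(bot,-105,-102,55)
c=bot.capture("wrist"); cv2.imwrite("pics/w.png",c["frame"][:,:,::-1])
E
```

```text
t 1.97 base [-111.5  -94.8] z 65.3 F [0.2 0.1 0.9] gap 0.6
shift [-6.5 -7.2 10.3] turn [ 0.02 -0.31 -0.04]
```

View pics/w.png

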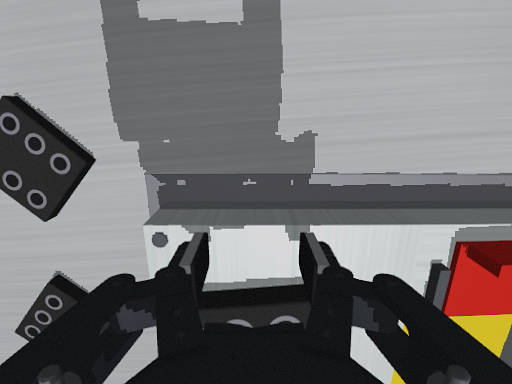

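The wrist picture shows both fingers over the deck just outside the block's -x edge (row 290), with the base edge at row 222. Now I'll feel for the deck.

Request:
{"name": "carry_out", "arguments": {"motion": [[[-4,-7,4,0,0,0,0.6],[-4,-7,8,0,0,0,0.6],[-4,-7,10,0,0,0,0.6],[-4,-7,12,0,0,0,0.6],[-4,-7,12,0,0,0,0.6]]]}}

```text
time: 2.43
tool_pos: [462.8, -13.9, 57.3]
eef_rot: [0.036, 0.999, -0.0, 0.001]
force: [0.3, 0.2, 0.8]
finger_gap: 0.601
grip_force: 0.0
```

Request:
{"name": "carry_out", "arguments": {"motion": [[[0,0,1,0,0,0,0.6],[0,0,2,0,0,0,0.6],[0,0,2.5,0,0,0,0.6],[0,0,3,0,0,0,0.6],[0,0,3,0,0,0,0.6]]]}}

```text
time: 2.85
tool_pos: [462.2, -13.8, 53.6]
eef_rot: [0.036, 0.999, 0.0, -0.0]
force: [-0.0, 0.6, -0.0]
finger_gap: 0.597
grip_force: 0.0
```

Request:
{"name": "carry_out", "arguments": {"motion": [[[0,0,1,0,0,0,0.6],[0,0,2,0,0,0,0.6],[0,0,3,0,0,0,0.6],[0,0,3,0,0,0,0.6]]]}}

```text
time: 3.18
tool_pos: [462.1, -13.8, 50.4]
eef_rot: [0.036, 0.999, 0.0, -0.0]
force: [0.2, -0.2, -0.3]
finger_gap: 0.598
grip_force: 0.0
```

Request:
{"name": "carry_out", "arguments": {"motion": [[[0,0,1,0,0,0,0.6],[0,0,2,0,0,0,0.6],[0,0,2,0,0,0,0.6]]]}}

```text
time: 3.43
tool_pos: [462.2, -13.8, 48.4]
eef_rot: [0.036, 0.999, 0.0, -0.0]
force: [-0.0, 0.0, 0.0]
finger_gap: 0.6
grip_force: 0.0
```

Request:
{"name": "carry_out", "arguments": {"motion": [[[0,0,1,0,0,0,0.6],[0,0,2,0,0,0,0.6],[0,0,2,0,0,0,0.6]]]}}

```text
time: 3.68
tool_pos: [462.5, -13.8, 47.1]
eef_rot: [0.036, 0.999, 0.0, -0.0]
force: [-2.0, 0.1, 4.1]
finger_gap: 0.598
grip_force: 1.6
```

Request:
{"name": "carry_out", "arguments": {"motion": [[[0,0,1,0,0,0,0.6],[0,0,2,0,0,0,0.6],[0,0,2,0,0,0,0.6]]]}}

```text
time: 3.93
tool_pos: [462.5, -13.8, 47.0]
eef_rot: [0.036, 0.999, 0.0, -0.001]
force: [-9.6, 1.2, 18.6]
finger_gap: 0.603
grip_force: 8.9
```

Deck contact is at TCP z 47.0 with the opening at 0.6. I'll raise and push the block towards the fence.

Request:
{"name": "carry_out", "arguments": {"motion": [[[0,0,-5,0,0,0,0.6],[0,0,-9,0,0,0,0.6],[-6,0,-9,0,0,0,0.6],[-11,0,-9,0,0,0,0.6],[-15,0,-9,0,0,0,0.6]]]}}

```text
time: 4.35
tool_pos: [477.9, -15.0, 53.5]
eef_rot: [0.036, 0.999, -0.0, 0.0]
force: [-0.6, 0.0, -0.7]
finger_gap: 0.6
grip_force: 0.0
```

Request:
{"name": "carry_out", "arguments": {"motion": [[[-4,0,0,0,0,0,0.6],[-8,0,0,0,0,0,0.6],[-12,0,0,0,0,0,0.6],[-16,0,0,0,0,0,0.6],[-20,0,0,0,0,0,0.6]]]}}

```text
time: 4.77
tool_pos: [497.3, -16.4, 53.3]
eef_rot: [0.036, 0.999, -0.0, -0.0]
force: [-1.0, -0.3, -0.3]
finger_gap: 0.6
grip_force: 0.3
```

Request:
{"name": "carry_out", "arguments": {"motion": [[[-3,0,0,0,0,0,0.6],[-6,0,0,0,0,0,0.6],[-9,0,0,0,0,0,0.6],[-11,0,0,0,0,0,0.6],[-11,0,0,0,0,0,0.6]]]}}

```text
time: 5.18
tool_pos: [508.8, -17.2, 53.8]
eef_rot: [0.036, 0.999, -0.0, 0.0]
force: [0.4, 0.4, 0.5]
finger_gap: 0.598
grip_force: 0.0
```

Request:
{"name": "carry_out", "arguments": {"motion": [[[-1,0,0,0,0,0,0.6],[-2,0,0,0,0,0,0.6],[-2.5,0,0,0,0,0,0.6],[-2.5,0,0,0,0,0,0.6]]]}}

```text
time: 5.52
tool_pos: [510.8, -17.3, 53.8]
eef_rot: [0.036, 0.999, -0.0, 0.0]
force: [-0.5, 0.5, 0.1]
finger_gap: 0.598
grip_force: 0.4
```

Request:
{"name": "carry_out", "arguments": {"motion": [[[-0.7,0,0,0,0,0,0.6],[-1.4,0,0,0,0,0,0.6],[-1.4,0,0,0,0,0,0.6]]]}}

```text
time: 5.77
tool_pos: [512.2, -17.4, 53.7]
eef_rot: [0.036, 0.999, -0.0, 0.0]
force: [-1.1, 0.3, 0.5]
finger_gap: 0.598
grip_force: 0.4
```

```bash
python3 - <<'E'
from h import *
from station import bot
go(bot,-54.5,-102,53)
f=bot.capture("top")["frame"][155:279,170:335,::-1]; cv2.imwrite("pics/t2.png",cv2.resize(f,None,fx=4.8,fy=4.8,interpolation=cv2.INTER_CUBIC))
E
```

```text
t 5.77 base [ -55.1 -101.7] z 53.7 F [-1.1  0.3  0.5] gap 0.6
shift [-0.6 -0.3  0.7] turn [-0.    0.02 -0.01]
```

View pics/t2.png

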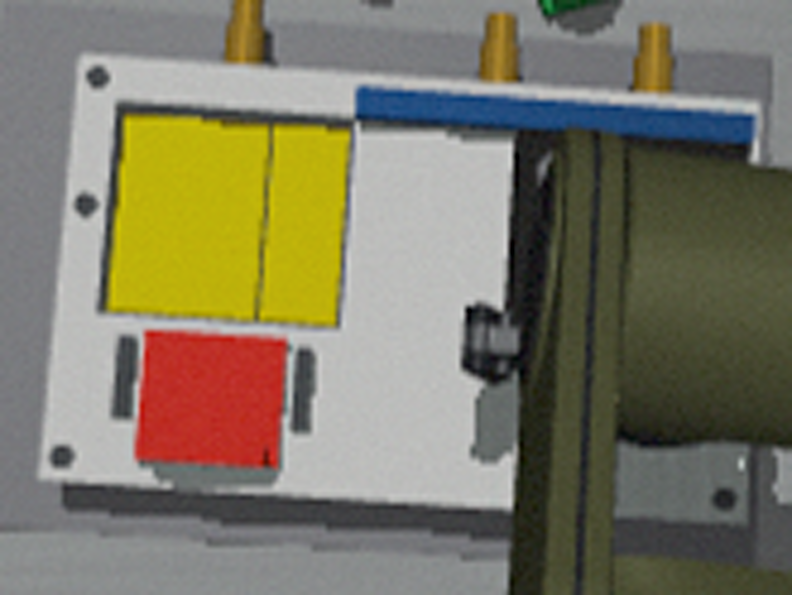

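The block sits just off or against the fence (rows 128-150), with its left edge at column 513. I'll close the last gap until I feel contact.

Request:
{"name": "carry_out", "arguments": {"motion": [[[-0.7,0,0,0,0,0,0.6],[-1.4,0,0,0,0,0,0.6],[-1.4,0,0,0,0,0,0.6]]]}}

```text
time: 6.07
tool_pos: [513.6, -17.5, 53.7]
eef_rot: [0.036, 0.999, 0.0, 0.0]
force: [-1.5, 0.3, -0.2]
finger_gap: 0.6
grip_force: 0.4
```

Request:
{"name": "carry_out", "arguments": {"motion": [[[-0.7,0,0,0,0,0,0.6],[-1.4,0,0,0,0,0,0.6],[-1.4,0,0,0,0,0,0.6]]]}}

```text
time: 6.32
tool_pos: [513.8, -17.5, 53.5]
eef_rot: [0.036, 0.999, 0.0, -0.002]
force: [-5.6, -0.1, 4.2]
finger_gap: 0.596
grip_force: 2.9
```

Contact with the fence, within 1 mm of the prediction. Next I'll retreat, lift, turn 90° and go to the block's -y end.

Request:
{"name": "carry_out", "arguments": {"motion": [[[6,0,0,0,0,0,0.6],[14,0,-5,0,0,0,0.6],[14,0,-30,0,0,5,0.5],[14,0,-60,0,0,12,0.5],[14,0,-65,0,0,19,0.5]]]}}

```text
time: 6.73
tool_pos: [504.0, -17.0, 123.8]
eef_rot: [0.203, 0.979, 0.0, 0.005]
force: [1.6, 0.0, 0.5]
finger_gap: 0.5
grip_force: 0.0
```

```bash
python3 -c "
from h import *
from station import bot
go(bot,0,-170,110,0)"
```

```text
t 6.73 base [ -63.3 -101.8] z 123.8 F [1.6 0.  0.5] gap 0.5
shift [-82.2 -43.4  14.5] turn [ 0.45  0.36 70.65]
```

Request:
{"name": "carry_out", "arguments": {"motion": [[[-16,-8,0,0,0,7,0.5],[-32,-16,0,0,0,14,0.5],[-48,-24,0,0,0,21,0.5],[-64,-34,0,0,0,28,0.5],[-82,-43.5,0,0,0,35,0.5]]]}}

```text
time: 7.15
tool_pos: [559.8, -89.4, 118.8]
eef_rot: [0.488, 0.873, 0.0, 0.001]
force: [0.3, 0.6, 0.8]
finger_gap: 0.498
grip_force: 0.0
```

Request:
{"name": "carry_out", "arguments": {"motion": [[[0,0,0,0,0,7,0.5],[0,0,0,0,0,14,0.5],[0,0,0,0,0,21,0.5],[0,0,0,0,0,28,0.5],[0,0,0,0,0,35.5,0.5]]]}}

```text
time: 7.57
tool_pos: [559.5, -89.0, 118.7]
eef_rot: [0.729, 0.684, 0.0, 0.001]
force: [0.4, 0.2, -0.8]
finger_gap: 0.502
grip_force: 0.0
```

```bash
python3 -c "
from h import *
from station import bot
go(bot,0,-170,54,0)"
```

```text
t 7.57 base [  -2.8 -169.6] z 118.7 F [ 0.4  0.2 -0.8] gap 0.5
shift [-0.4  2.7 64.7] turn [0.08 0.01 0.47]
```

Request:
{"name": "carry_out", "arguments": {"motion": [[[0,1,25,0,0,0.5,0.5],[0,2.5,45,0,0,0.5,0.5],[0,2.5,60,0,0,0.5,0.5],[0,2.5,64,0,0,0.5,0.5],[0,2.5,64,0,0,0.5,0.5]]]}}

```text
time: 7.98
tool_pos: [560.6, -88.7, 53.2]
eef_rot: [0.73, 0.683, -0.001, -0.001]
force: [-0.3, 0.3, -0.3]
finger_gap: 0.501
grip_force: 0.0
```

Request:
{"name": "carry_out", "arguments": {"motion": [[[4,0,0,0,0,0,0.5],[8,0,0,0,0,0,0.5],[12,0,0,0,0,0,0.5],[16,0,0,0,0,0,0.5],[20,0,0,0,0,0,0.5]]]}}

```text
time: 8.4
tool_pos: [563.9, -68.8, 55.9]
eef_rot: [0.73, 0.683, 0.001, 0.001]
force: [0.6, -1.2, 0.6]
finger_gap: 0.498
grip_force: 0.7
```

Request:
{"name": "carry_out", "arguments": {"motion": [[[6,0,0,0,0,0,0.5],[12,0,0,0,0,0,0.5],[18,0,0,0,0,0,0.5],[24,0,0,0,0,0,0.5],[30,0,0,0,0,0,0.5]]]}}

```text
time: 8.82
tool_pos: [565.0, -38.4, 54.6]
eef_rot: [0.73, 0.683, -0.0, -0.0]
force: [-0.5, -2.0, 1.8]
finger_gap: 0.498
grip_force: 0.7
```

Request:
{"name": "carry_out", "arguments": {"motion": [[[6,0,0,0,0,0,0.5],[12,0,0,0,0,0,0.5],[18,0,0,0,0,0,0.5],[24,0,0,0,0,0,0.5],[30,0,0,0,0,0,0.5]]]}}

```text
time: 9.23
tool_pos: [567.0, -8.5, 54.6]
eef_rot: [0.73, 0.683, -0.0, -0.0]
force: [0.6, -1.0, 1.4]
finger_gap: 0.5
grip_force: 0.7
```

```bash
python3 - <<'E'
from h import *
from station import bot
go(bot,0,2,54,0)
f=bot.capture("top")["frame"][155:279,170:335,::-1]; cv2.imwrite("pics/t3.png",cv2.resize(f,None,fx=4.8,fy=4.8,interpolation=cv2.INTER_CUBIC))
E
```

```text
t 9.23 base [ -1.1 -88.8] z 54.6 F [ 0.6 -1.   1.4] gap 0.5
shift [90.8  1.6  0.6] turn [-0.01 -0.    0.33]
```

View pics/t3.png

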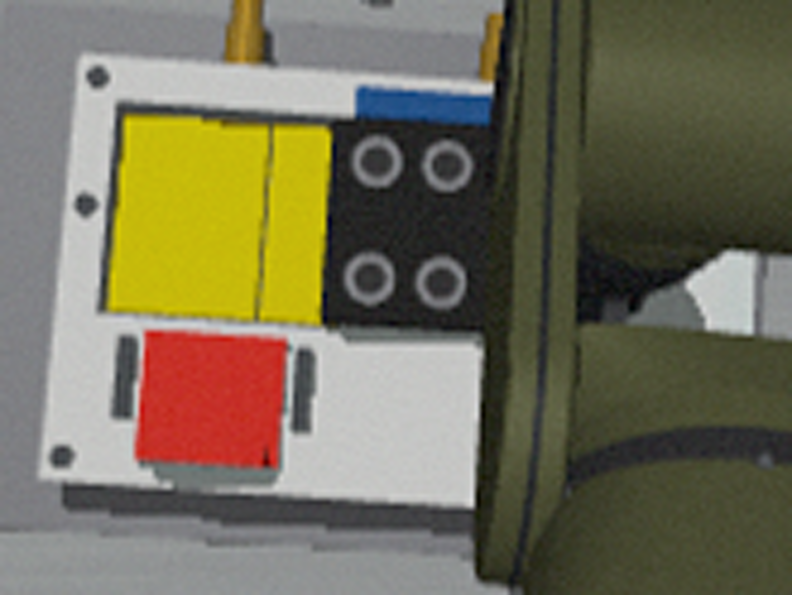

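The block is straight against the fence. Its front edge (columns 322-333) is already over the near pad, in line with the recess. I'll keep pushing.

Request:
{"name": "carry_out", "arguments": {"motion": [[[5,0,0,0,0,0,0.5],[10,0,0,0,0,0,0.5],[15,0,0,0,0,0,0.5],[20,0,0,0,0,0,0.5],[25,0,0,0,0,0,0.5]]]}}

```text
time: 9.7
tool_pos: [568.5, 16.3, 54.5]
eef_rot: [0.73, 0.683, -0.0, -0.0]
force: [0.2, -0.5, -0.6]
finger_gap: 0.5
grip_force: 0.4
```

Request:
{"name": "carry_out", "arguments": {"motion": [[[4,0,0,0,0,0,0.5],[8,0,0,0,0,0,0.5],[12,0,0,0,0,0,0.5],[16,0,0,0,0,0,0.5],[20,0,0,0,0,0,0.5]]]}}

```text
time: 10.12
tool_pos: [570.1, 36.1, 54.8]
eef_rot: [0.73, 0.683, -0.0, 0.0]
force: [0.6, -1.1, 0.7]
finger_gap: 0.498
grip_force: 0.6
```

Request:
{"name": "carry_out", "arguments": {"motion": [[[4,0,0,0,0,0,0.5],[8,0,0,0,0,0,0.5],[12,0,0,0,0,0,0.5],[16,0,0,0,0,0,0.5],[20,0,0,0,0,0,0.5]]]}}

```text
time: 10.53
tool_pos: [571.2, 56.2, 54.6]
eef_rot: [0.73, 0.683, -0.0, -0.0]
force: [0.1, -1.1, -0.6]
finger_gap: 0.499
grip_force: 0.3
```

```bash
python3 -c "
from h import *
from station import bot
go(bot,0,2,54,0)"
```

```text
t 10.53 base [ -1.5 -24. ] z 54.6 F [ 0.1 -1.1 -0.6] gap 0.5
shift [26.   1.7  0.6] turn [-0.01 -0.01  0.33]
```

Request:
{"name": "carry_out", "arguments": {"motion": [[[3,0,0,0,0,0,0.5],[6,0,0,0,0,0,0.5],[9,0,0,0,0,0,0.5],[12,0,0,0,0,0,0.5],[15,0,0,0,0,0,0.5]]]}}

```text
time: 10.95
tool_pos: [572.3, 70.9, 54.6]
eef_rot: [0.73, 0.683, -0.0, -0.0]
force: [0.7, -1.1, 0.4]
finger_gap: 0.501
grip_force: 0.3
```

Request:
{"name": "carry_out", "arguments": {"motion": [[[1.5,0,0,0,0,0,0.5],[3,0,0,0,0,0,0.5],[4.5,0,0,0,0,0,0.5],[6,0,0,0,0,0,0.5],[6,0,0,0,0,0,0.5]]]}}

```text
time: 11.37
tool_pos: [572.8, 76.9, 54.7]
eef_rot: [0.73, 0.683, 0.0, -0.0]
force: [-0.5, -0.1, 0.2]
finger_gap: 0.497
grip_force: 0.0
```

Request:
{"name": "carry_out", "arguments": {"motion": [[[1,0,0,0,0,0,0.5],[2,0,0,0,0,0,0.5],[3,0,0,0,0,0,0.5],[3,0,0,0,0,0,0.5]]]}}

```text
time: 11.7
tool_pos: [572.9, 79.8, 54.7]
eef_rot: [0.73, 0.683, 0.0, -0.0]
force: [-0.5, 0.1, -0.0]
finger_gap: 0.499
grip_force: 0.1
```

```bash
python3 - <<'E'
from h import *
from station import bot
go(bot,0,2,54,0)
f=bot.capture("side")["frame"][185:275,210:350,::-1]; cv2.imwrite("pics/s4.png",cv2.resize(f,None,fx=5.7,fy=5.7,interpolation=cv2.INTER_CUBIC))
E
```

```text
t 11.7 base [-1.6 -0.3] z 54.7 F [-0.5  0.1 -0. ] gap 0.5
shift [2.3 1.6 0.7] turn [ 0.   -0.01  0.33]
```

View pics/s4.png

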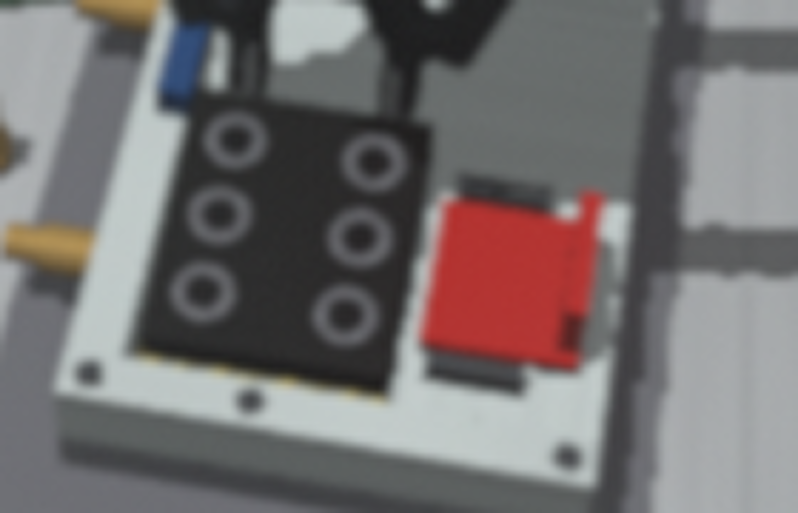

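The block nearly fills the recess. A thin yellow sliver shows at the far end (row ~370), so a few mm remain.

Request:
{"name": "carry_out", "arguments": {"motion": [[[1,0,0,0,0,0,0.5],[2,0,0,0,0,0,0.5],[2,0,0,0,0,0,0.5]]]}}

```text
time: 12.0
tool_pos: [573.0, 81.8, 54.7]
eef_rot: [0.73, 0.683, 0.0, -0.0]
force: [0.5, 0.6, 0.0]
finger_gap: 0.496
grip_force: 0.1
```

Request:
{"name": "carry_out", "arguments": {"motion": [[[0.7,0,0,0,0,0,0.5],[1.4,0,0,0,0,0,0.5],[1.4,0,0,0,0,0,0.5]]]}}

```text
time: 12.25
tool_pos: [573.1, 83.2, 54.7]
eef_rot: [0.73, 0.683, 0.0, -0.0]
force: [-0.2, -0.3, 0.1]
finger_gap: 0.501
grip_force: 0.2
```

Request:
{"name": "carry_out", "arguments": {"motion": [[[0.7,0,0,0,0,0,0.5],[1.4,0,0,0,0,0,0.5],[1.4,0,0,0,0,0,0.5]]]}}

```text
time: 12.5
tool_pos: [573.3, 84.7, 54.8]
eef_rot: [0.73, 0.683, 0.0, -0.0]
force: [0.2, 0.1, 0.4]
finger_gap: 0.502
grip_force: 0.0
```

Request:
{"name": "carry_out", "arguments": {"motion": [[[-3,0,0,0,0,0,0.5],[-3,0,-30,0,0,0,0.3],[-3,0,-60,0,0,0,0],[-30,0,-90,0,0,0,0],[-70,0,-100,0,0,0,0]]]}}

```text
time: 12.92
tool_pos: [571.4, 15.8, 160.4]
eef_rot: [0.729, 0.685, 0.003, 0.003]
force: [1.5, -0.8, 1.1]
finger_gap: 0.002
grip_force: 0.0
```

```bash
python3 - <<'E'
from h import *
from station import bot
go(bot,0,32,75,0)
f=[cv2.resize(bot.capture(n)["frame"][v:v+70,u:u+100,::-1],None,fx=5.5,fy=5.5,interpolation=cv2.INTER_CUBIC) for n,u,v in(("side",215,195),("top",175,165))]
cv2.imwrite("pics/s5.png",cv2.resize(np.vstack(f),None,fx=.77,fy=.77))
E
```

```text
t 12.92 base [  1.5 -64.2] z 160.4 F [ 1.5 -0.8  1.1] gap 0.0
shift [96.2 -1.2 85.4] turn [ 0.49 -0.05  0.59]
```

View pics/s5.png

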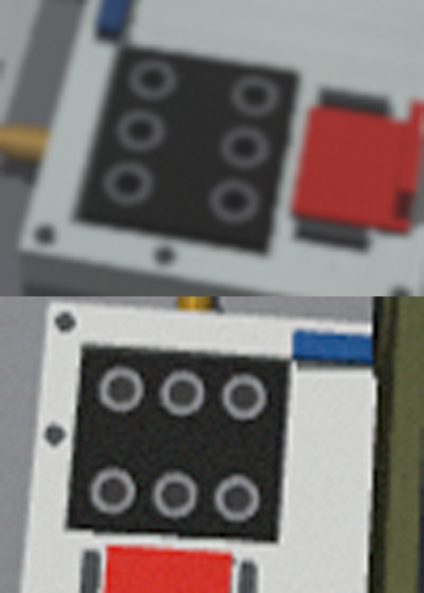

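The block is inside the recess in both views. Next I'll press the near end with shut fingers.

Request:
{"name": "carry_out", "arguments": {"motion": [[[30,-1,10,0,0,0.5,0],[60,-1,30,0,0,0.5,0],[90,-1,60,0,0,0.5,0],[96,-1,85,0,0,0.5,0],[96,-1,90,0,0,0.5,0]]]}}

```text
time: 13.43
tool_pos: [569.8, 112.1, 58.9]
eef_rot: [0.732, 0.681, -0.004, -0.003]
force: [-1.5, -1.1, -1.2]
finger_gap: -0.003
grip_force: 0.0
```

Request:
{"name": "carry_out", "arguments": {"motion": [[[0,0,2,0,0,0,0],[0,0,4,0,0,0,0],[0,0,6,0,0,0,0],[0,0,6,0,0,0,0]]]}}

```text
time: 13.77
tool_pos: [575.0, 109.8, 60.1]
eef_rot: [0.734, 0.68, 0.001, 0.001]
force: [0.2, 0.4, 0.9]
finger_gap: -0.0
grip_force: 0.0
```

Request:
{"name": "carry_out", "arguments": {"motion": [[[0,0,1,0,0,0,0],[0,0,2,0,0,0,0],[0,0,3,0,0,0,0],[0,0,3,0,0,0,0]]]}}

```text
time: 14.1
tool_pos: [574.6, 110.1, 56.5]
eef_rot: [0.733, 0.68, 0.0, 0.001]
force: [0.5, -2.0, 3.5]
finger_gap: -0.001
grip_force: 1.2
```

Request:
{"name": "carry_out", "arguments": {"motion": [[[0,0,0.7,0,0,0,0],[0,0,1.4,0,0,0,0],[0,0,2,0,0,0,0],[0,0,2,0,0,0,0]]]}}

```text
time: 14.43
tool_pos: [574.7, 110.0, 55.2]
eef_rot: [0.733, 0.68, 0.0, 0.001]
force: [-1.5, -3.6, 7.3]
finger_gap: 0.002
grip_force: 3.7
```

Request:
{"name": "carry_out", "arguments": {"motion": [[[0,0,0.5,0,0,0,0],[0,0,1,0,0,0,0],[0,0,1,0,0,0,0]]]}}

```text
time: 14.68
tool_pos: [574.7, 110.0, 54.2]
eef_rot: [0.733, 0.68, 0.0, 0.001]
force: [-1.1, -3.0, 8.1]
finger_gap: 0.003
grip_force: 3.9
```

Request:
{"name": "carry_out", "arguments": {"motion": [[[0,0,0.5,0,0,0,0],[0,0,1,0,0,0,0],[0,0,1.5,0,0,0,0],[0,0,1.5,0,0,0,0]]]}}

```text
time: 15.02
tool_pos: [574.7, 110.0, 52.7]
eef_rot: [0.733, 0.68, 0.0, 0.001]
force: [-2.2, -2.3, 8.3]
finger_gap: 0.004
grip_force: 3.9
```

Request:
{"name": "carry_out", "arguments": {"motion": [[[0,0,0.5,0,0,0,0],[0,0,1,0,0,0,0],[0,0,1.5,0,0,0,0],[0,0,1.5,0,0,0,0]]]}}

```text
time: 15.35
tool_pos: [574.7, 110.0, 51.2]
eef_rot: [0.733, 0.68, 0.0, 0.001]
force: [-2.7, -3.0, 7.0]
finger_gap: 0.0
grip_force: 3.9
```

Request:
{"name": "carry_out", "arguments": {"motion": [[[0,0,0.5,0,0,0,0],[0,0,1,0,0,0,0],[0,0,1.5,0,0,0,0],[0,0,1.5,0,0,0,0]]]}}

```text
time: 15.68
tool_pos: [574.7, 110.0, 50.3]
eef_rot: [0.733, 0.68, -0.0, 0.001]
force: [-3.8, -2.6, 11.2]
finger_gap: 0.001
grip_force: 5.5
```

Request:
{"name": "carry_out", "arguments": {"motion": [[[0,0,0.5,0,0,0,0],[0,0,1,0,0,0,0],[0,0,1,0,0,0,0]]]}}

```text
time: 15.93
tool_pos: [574.7, 110.0, 50.3]
eef_rot: [0.733, 0.68, -0.0, 0.001]
force: [-6.7, -3.3, 16.5]
finger_gap: -0.002
grip_force: 8.1
```

The near pad has bottomed: z holds at 50.3 as force rises. Next is the far end.

Request:
{"name": "carry_out", "arguments": {"motion": [[[0,0,-6,0,0,0,0],[0,0,-16,0,0,0,0],[20,0,-20,0,0,0,0],[44,0,-20,0,0,0,0],[65,0,-20,0,0,0,0]]]}}

```text
time: 16.35
tool_pos: [579.2, 176.2, 68.0]
eef_rot: [0.733, 0.68, 0.001, 0.0]
force: [1.5, -0.1, 0.3]
finger_gap: -0.004
grip_force: 0.0
```

Request:
{"name": "carry_out", "arguments": {"motion": [[[0,0,2,0,0,0,0],[0,0,4,0,0,0,0],[0,0,6,0,0,0,0],[0,0,8,0,0,0,0],[0,0,8,0,0,0,0]]]}}

```text
time: 16.77
tool_pos: [578.2, 174.4, 58.3]
eef_rot: [0.733, 0.68, -0.001, -0.0]
force: [0.4, 0.7, -0.1]
finger_gap: -0.003
grip_force: 0.0
```

Request:
{"name": "carry_out", "arguments": {"motion": [[[0,0,0.7,0,0,0,0],[0,0,1.4,0,0,0,0],[0,0,2,0,0,0,0],[0,0,2,0,0,0,0]]]}}

```text
time: 17.1
tool_pos: [578.8, 175.0, 57.1]
eef_rot: [0.733, 0.68, -0.0, -0.0]
force: [0.2, -0.4, -0.0]
finger_gap: -0.002
grip_force: 0.0
```

Request:
{"name": "carry_out", "arguments": {"motion": [[[0,0,0.7,0,0,0,0],[0,0,1.4,0,0,0,0],[0,0,2,0,0,0,0],[0,0,2,0,0,0,0]]]}}

```text
time: 17.43
tool_pos: [578.7, 175.3, 55.0]
eef_rot: [0.733, 0.68, -0.0, -0.0]
force: [0.3, -0.5, 0.3]
finger_gap: 0.001
grip_force: 0.0
```

Request:
{"name": "carry_out", "arguments": {"motion": [[[0,0,0.7,0,0,0,0],[0,0,1.4,0,0,0,0],[0,0,2,0,0,0,0],[0,0,2,0,0,0,0]]]}}

```text
time: 17.77
tool_pos: [578.7, 175.3, 53.0]
eef_rot: [0.733, 0.68, -0.0, -0.0]
force: [-0.1, -0.3, -0.2]
finger_gap: -0.002
grip_force: 0.0
```

Request:
{"name": "carry_out", "arguments": {"motion": [[[0,0,0.7,0,0,0,0],[0,0,1.4,0,0,0,0],[0,0,2,0,0,0,0],[0,0,2,0,0,0,0]]]}}

```text
time: 18.1
tool_pos: [578.7, 175.2, 51.0]
eef_rot: [0.733, 0.68, -0.0, -0.0]
force: [0.1, -0.3, 0.6]
finger_gap: 0.001
grip_force: 0.0
```

Request:
{"name": "carry_out", "arguments": {"motion": [[[0,0,0.7,0,0,0,0],[0,0,1.4,0,0,0,0],[0,0,1.4,0,0,0,0]]]}}

```text
time: 18.35
tool_pos: [579.0, 175.3, 50.4]
eef_rot: [0.733, 0.68, -0.0, 0.0]
force: [-1.8, -0.6, 4.4]
finger_gap: -0.003
grip_force: 2.0
```

Request:
{"name": "carry_out", "arguments": {"motion": [[[0,0,0.7,0,0,0,0],[0,0,1.4,0,0,0,0],[0,0,1.4,0,0,0,0]]]}}

```text
time: 18.6
tool_pos: [579.1, 175.3, 50.3]
eef_rot: [0.733, 0.68, -0.0, -0.0]
force: [-5.7, -0.7, 10.5]
finger_gap: 0.005
grip_force: 5.5
```

Request:
{"name": "carry_out", "arguments": {"motion": [[[0,0,0.7,0,0,0,0],[0,0,1,0,0,0,0],[0,0,1,0,0,0,0]]]}}

```text
time: 18.85
tool_pos: [579.1, 175.3, 50.2]
eef_rot: [0.733, 0.68, -0.0, -0.0]
force: [-8.2, -2.0, 15.6]
finger_gap: -0.002
grip_force: 7.9
```

The far end is also hard at 50.2. I'll re-check the near end, then touch the deck for comparison.

Request:
{"name": "carry_out", "arguments": {"motion": [[[0,0,-8,0,0,0,0],[0,0,-16,0,0,0,0],[-30,0,-16,0,0,0,0],[-68,0,-14,0,0,0,0],[-68,0,-10,0,0,0,0]]]}}

```text
time: 19.27
tool_pos: [574.1, 103.4, 58.0]
eef_rot: [0.734, 0.679, -0.0, 0.001]
force: [-0.1, 0.3, -0.3]
finger_gap: 0.004
grip_force: 0.0
```

Request:
{"name": "carry_out", "arguments": {"motion": [[[0,0,2,0,0,0,0],[0,0,4,0,0,0,0],[0,0,6,0,0,0,0],[0,0,7,0,0,0,0],[0,0,7,0,0,0,0]]]}}

```text
time: 19.68
tool_pos: [573.9, 108.3, 50.4]
eef_rot: [0.733, 0.681, 0.0, 0.0]
force: [-1.1, -0.2, -1.2]
finger_gap: 0.001
grip_force: 0.0
```

Request:
{"name": "carry_out", "arguments": {"motion": [[[0,0,1,0,0,0,0],[0,0,2,0,0,0,0],[0,0,3,0,0,0,0],[0,0,3,0,0,0,0]]]}}

```text
time: 20.02
tool_pos: [574.1, 108.3, 50.2]
eef_rot: [0.733, 0.68, -0.0, -0.0]
force: [-7.9, 0.2, 16.4]
finger_gap: 0.005
grip_force: 7.9
```

Request:
{"name": "carry_out", "arguments": {"motion": [[[0,0,-10,0,0,0,0],[-20,0,-14,0,0,0,0],[-45,0,-14,0,0,0,0],[-45,0,-10,0,0,0,0],[-45,0,-7,0,0,0,0]]]}}

```text
time: 20.43
tool_pos: [570.6, 62.2, 54.5]
eef_rot: [0.734, 0.68, 0.0, 0.0]
force: [-0.0, 0.6, -0.0]
finger_gap: -0.002
grip_force: 0.0
```

Request:
{"name": "carry_out", "arguments": {"motion": [[[0,0,1,0,0,0,0],[0,0,2,0,0,0,0],[0,0,3,0,0,0,0],[0,0,4,0,0,0,0],[0,0,4,0,0,0,0]]]}}

```text
time: 20.85
tool_pos: [570.5, 63.1, 50.5]
eef_rot: [0.733, 0.68, 0.0, 0.0]
force: [0.7, -1.0, -0.4]
finger_gap: 0.008
grip_force: 0.0
```

Request:
{"name": "carry_out", "arguments": {"motion": [[[0,0,1,0,0,0,0],[0,0,2,0,0,0,0],[0,0,3,0,0,0,0],[0,0,3,0,0,0,0]]]}}

```text
time: 21.18
tool_pos: [570.7, 63.1, 50.3]
eef_rot: [0.733, 0.68, -0.0, -0.0]
force: [-8.7, 0.0, 17.0]
finger_gap: 0.003
grip_force: 8.3
```

The deck is at 50.3, so the block is flush at both ends. Now the keeper.

Request:
{"name": "carry_out", "arguments": {"motion": [[[0,0,-25,0,0,0,0],[0,-10,-55,0,0,0,0],[15,-45,-70,0,0,0,0],[35,-80,-70,0,0,0,0],[55,-115,-70,0,0,0,0]]]}}

```text
time: 21.6
tool_pos: [460.0, 126.5, 119.1]
eef_rot: [0.734, 0.679, 0.002, 0.001]
force: [-0.5, 0.5, -1.2]
finger_gap: -0.003
grip_force: 0.0
```

```bash
python3 -c "
from h import *
from station import bot
go(bot,-142,65,66,0)"
```

```text
t 21.6 base [-117.6   38.2] z 119.1 F [-0.5  0.5 -1.2] gap -0.0
shift [ 26.7 -24.7  53.1] turn [ 0.2  -0.06 -0.27]
```

Request:
{"name": "carry_out", "arguments": {"motion": [[[13,-12,0,0,0,0,0],[26,-25,0,0,0,0,0],[26,-25,20,0,0,0,0],[26,-25,40,0,0,0,0],[26,-25,51,0,0,0,0]]]}}

```text
time: 22.02
tool_pos: [435.5, 154.0, 64.7]
eef_rot: [0.733, 0.68, -0.001, -0.0]
force: [-1.5, 0.3, 0.2]
finger_gap: -0.004
grip_force: 0.0
```

Request:
{"name": "carry_out", "arguments": {"motion": [[[0,3,0,0,0,0,0],[0,6,0,0,0,0,0],[0,9,0,0,0,0,0],[0,12,0,0,0,0,0],[0,15,0,0,0,0,0]]]}}

```text
time: 22.43
tool_pos: [453.2, 152.7, 67.6]
eef_rot: [0.733, 0.68, 0.001, 0.001]
force: [-0.7, 0.5, 0.1]
finger_gap: 0.0
grip_force: 0.0
```

```bash
python3 -c "
from h import *
from station import bot
go(bot,-94,65,66,0)"
```

```text
t 22.43 base [-126.2   63.8] z 67.6 F [-0.7  0.5  0.1] gap 0.0
shift [ 1.3 32.2  1.6] turn [ 0.12 -0.03 -0.19]
```

Request:
{"name": "carry_out", "arguments": {"motion": [[[0,2,0,0,0,0,0],[0,4,0,0,0,0,0],[0,6,0,0,0,0,0],[0,8,0,0,0,0,0],[0,8,0,0,0,0,0]]]}}

```text
time: 22.85
tool_pos: [459.7, 152.1, 66.4]
eef_rot: [0.733, 0.68, -0.0, -0.0]
force: [-1.2, -0.5, 0.2]
finger_gap: -0.001
grip_force: 0.5
```

Request:
{"name": "carry_out", "arguments": {"motion": [[[0,2,0,0,0,0,0],[0,4,0,0,0,0,0],[0,6,0,0,0,0,0],[0,8,0,0,0,0,0],[0,8,0,0,0,0,0]]]}}

```text
time: 23.27
tool_pos: [467.8, 151.5, 66.2]
eef_rot: [0.733, 0.68, -0.0, -0.0]
force: [-2.5, 0.5, 2.2]
finger_gap: 0.0
grip_force: 1.5
```

Request:
{"name": "carry_out", "arguments": {"motion": [[[0,2,0,0,0,0,0],[0,4,0,0,0,0,0],[0,6,0,0,0,0,0],[0,8,0,0,0,0,0],[0,8,0,0,0,0,0]]]}}

```text
time: 23.68
tool_pos: [476.0, 150.9, 66.2]
eef_rot: [0.733, 0.68, 0.0, 0.0]
force: [-2.0, 0.8, 0.3]
finger_gap: -0.001
grip_force: 1.4
```

Request:
{"name": "carry_out", "arguments": {"motion": [[[0,1.5,0,0,0,0,0],[0,3,0,0,0,0,0],[0,4.5,0,0,0,0,0],[0,6,0,0,0,0,0],[0,6,0,0,0,0,0]]]}}

```text
time: 24.1
tool_pos: [481.9, 150.5, 66.2]
eef_rot: [0.733, 0.68, 0.0, 0.0]
force: [-2.8, 1.0, -0.7]
finger_gap: 0.001
grip_force: 1.5
```

Request:
{"name": "carry_out", "arguments": {"motion": [[[0,1,0,0,0,0,0],[0,2,0,0,0,0,0],[0,3,0,0,0,0,0],[0,3,0,0,0,0,0]]]}}

```text
time: 24.43
tool_pos: [484.8, 150.2, 66.2]
eef_rot: [0.733, 0.68, -0.0, -0.0]
force: [-3.1, 2.2, -0.4]
finger_gap: -0.002
grip_force: 1.7
```

Request:
{"name": "carry_out", "arguments": {"motion": [[[0,1,0,0,0,0,0],[0,2,0,0,0,0,0],[0,2,0,0,0,0,0]]]}}

```text
time: 24.68
tool_pos: [486.7, 150.1, 66.2]
eef_rot: [0.733, 0.68, -0.0, -0.0]
force: [-3.6, 1.8, -1.6]
finger_gap: 0.003
grip_force: 1.7
```

Request:
{"name": "carry_out", "arguments": {"motion": [[[0,1,0,0,0,0,0],[0,2,0,0,0,0,0],[0,2,0,0,0,0,0]]]}}

```text
time: 24.93
tool_pos: [487.9, 150.0, 66.2]
eef_rot: [0.733, 0.68, -0.001, -0.001]
force: [-7.1, 3.0, 0.9]
finger_gap: 0.001
grip_force: 3.6
```

Request:
{"name": "carry_out", "arguments": {"motion": [[[0,1,0,0,0,0,0],[0,2,0,0,0,0,0],[0,2,0,0,0,0,0]]]}}

```text
time: 25.18
tool_pos: [488.0, 150.0, 66.2]
eef_rot: [0.733, 0.68, -0.003, -0.003]
force: [-14.3, 2.4, 5.6]
finger_gap: -0.001
grip_force: 7.3
```

Request:
{"name": "carry_out", "arguments": {"motion": [[[0,0.7,0,0,0,0,0],[0,1.4,0,0,0,0,0],[0,1.4,0,0,0,0,0]]]}}

```text
time: 25.43
tool_pos: [488.1, 150.0, 66.1]
eef_rot: [0.733, 0.68, -0.004, -0.004]
force: [-19.2, 2.2, 11.4]
finger_gap: -0.0
grip_force: 9.9
```

Request:
{"name": "carry_out", "arguments": {"motion": [[[0,-8,0,0,0,0,0],[0,-20,0,0,0,0,0],[0,-35,-20,0,0,0,0],[0,-60,-50,0,0,0,0],[0,-90,-80,0,0,0,0]]]}}

```text
time: 25.85
tool_pos: [403.7, 156.0, 147.3]
eef_rot: [0.733, 0.68, 0.001, 0.001]
force: [0.5, 0.8, 1.8]
finger_gap: -0.0
grip_force: 0.0
```

Request:
{"name": "carry_out", "arguments": {"motion": [[[-20,-15,-30,0,0,0,0],[-40,-15,-60,0,0,0,0],[-70,-15,-60,0,0,0,0],[-100,-15,-60,0,0,0,0],[-100,-15,-60,0,0,0,0]]]}}

```text
time: 26.27
tool_pos: [382.1, 54.0, 208.4]
eef_rot: [0.735, 0.678, 0.002, 0.004]
force: [0.9, 0.2, 0.0]
finger_gap: -0.001
grip_force: 0.0
```

```bash
python3 - <<'E'
from h import *
from station import bot
T=bot.capture("top");z=50.3+7.5
for y in(35,95):
    for x in(-54,-24):print(x,y,((proj(T,rz(YAW,[[x,y,0]])+np.r_[O,z])[0]-[165,150]+.5)*4.8-.5).round())
f=[cv2.resize(bot.capture(n)["frame"][v:v+h,u:u+w,::-1],(w*5,h*5),interpolation=cv2.INTER_CUBIC) for n,u,v,w,h in(("side",210,188,78,100),("top",165,160,78,100))]
f=[cv2.resize(x,(400,513)) for x in f]
cv2.imwrite("pics/s6.png",np.hstack(f))
E
```

```text
-54 35 [311. 367.]
-24 35 [317. 296.]
-54 95 [170. 357.]
-24 95 [176. 287.]
```

View pics/s6.png

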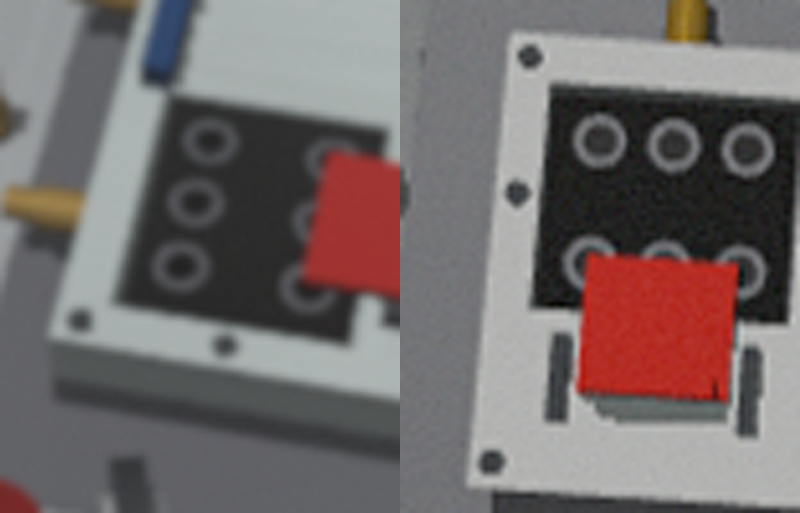

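The keeper covers the block's edge, with its front edge at row 255. That is about 29-30 mm of travel, and I felt a hard stop. The block is seated flush.

```bash
python3 -c "
from station import bot
print(bot.job_done())"
```

```text
the job is handed in; nothing more can be done
None
```

I've handed the job in: the block is seated flush with the deck at both ends, the red keeper is across to its stop, and no force reading after a move went above about 20 N. It took about 26 s of the 70 s allowed; I made no contact with the valve, housing or adapters, but took no final picture of them.

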